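# Tip two circuit boards upright and push them home in the board rack

## Robot

A 6-joint arm with a two-finger parallel gripper is mounted at the origin on the work surface. World frame = base frame: x ahead of the robot, y to its left, z up, the work surface at z = 0. Lengths are in m, angles in degrees, forces in N, time in s.
With the tool pointing down it reaches from about 0.4 to 0.825 m from the base axis. Payload 7 kg.
Tool frame: the origin (TCP) lies midway between the tips of the shut fingers; the grasp point (between the pads) lies 19 mm behind it; z points along the fingers, y is the direction in which the jaws open and shut (so a half turn about z gives the same grasp; the last joint's range is limited). The gripper opens to 88 mm and grips with 3 to 60 N. Pads are 19 mm wide; open, the fingers measure 130 mm over their backs; the gripper's body (78 mm by 193 mm) begins 47 mm behind the grasp point.
Start: joints at [-46.92, 20.546, 0.682, 0, -70.136, -16.507], TCP at [0.302, -0.604, 0.227] pointing down, gripper open.
Joint ranges: [-176.03, 176.03], [-82.01, 121.73], [-58.28, 71.71], [-173.87, 95.51], [-174.79, -0.11], [-173.66, 173.66]. Speed limits (degrees/s): [136.94, 136.94, 172.46, 180, 180, 180].

## Interface

Orientations are given as a 3x3 rotation matrix whose columns are the frame's x, y, z axes.
In Python, from rig import robot gives the robot as it stands. Calls block until the motion is done:
- robot.goto(position, orientation): joint-space move of the TCP to a pose.
- robot.servo_line(position, ori=None, speed=0.15): straight line of the TCP; ori=None keeps the orientation; speed is the mean speed in m/s.
- robot.movej(angles): joint-space move.
- robot.move_gripper(opening): opening from 0.0 (shut) to 1.0 (fully open); the grip force is fixed at half the most; returns when the fingers have stopped.
- robot.dwell(seconds).
- robot.ik(position, orientation): joint angles nearest the present ones, or None.
- robot.grab_frame(name): name is "side" or "top"; returns (picture, depth): 400x640x3 uint8, red, green, blue; 400x640 float32, m along the optical axis (not along the pixel's ray), 0 where there is no reading.
- robot.camera_info(name): a dict with "vfov" (degrees; the focal length in pixels is half the picture's height over the tangent of half this angle, whatever the lens; pixels are square), "cx", "cy" (the principal point, pixels), "view" (4x4, takes a point from world to camera coordinates). Camera axes: x right, y down, z forward; pixel columns grow to the right and rows downward; lengths in m; the calibration is good to about 2 mm. A picture is of the moment at which its call begins. camera_info takes no time and is no camera call.
A pose or a line that the arm cannot do raises robot.Unreachable and nothing moves.
- robot.job_done(): hands the job in, once; it reports no verdict.
Readings, each from a call of its own:
- robot.read_t(): time.
- robot.read_qpos(): joint angles.
- robot.read_qvel(): joint speeds.
- robot.read_effort(): joint torques, N m.
- robot.read_position(): TCP position.
- robot.read_tcp_rot(): TCP orientation.
- robot.read_force(): force on the tool from outside, world axes, zero at the start.
- robot.read_ft_torque(): the same for the moment, N m.
- robot.read_grip_width(): opening from 0.0 (shut) to 1.0 (fully open).
Only numpy, scipy, OpenCV 4.12 (cv2) and the standard library are available. Lean on these libraries where they do the work, as an engineer would, in place of code of your own. Each camera call takes 0.05 s, during which the arm holds its last target.

## Task

Take the orange shipping spacer off the board rack's centre fence and put it in the black bin. Then stand both circuit boards upright on edge from their sloping rests against the fence, and push each along its own side of the fence into its slot until it is fully home against the black back wall. Leave the bottle, the copper ring and the mug where they stand.

Things in the scene. Friction and masses are not known exactly. Their poses are not given: they have to be found in the camera images.
- rack: fixed grey and aluminium rack with two slots, left (+y) and right (-y) of a centre fence. Origin: centre line, table height; x points along the slots to the black back wall (face at x 115 mm, top 95 mm above the table), y left, z up. Base plate x -155 to 130, y -88 to 88 mm; its top, the floor on which the boards stand, is 10 mm above the table.
- fence_top (a point): middle of the top of the low aluminium centre fence, 45 mm above the table. The fence is 30 mm wide (faces at rack y +-15 mm) and runs along the rack's x from x -150 mm to the back wall; upright boards stand flat against its sides.
- slot_left (a point): point of the left slot: where the centre of a board that is upright and fully home lies, 55 mm above the table. Slot 12.5 mm wide from a tall divider to a cheek whose inner face is at rack y +26 mm; both run from rack x 45 to 115 mm, top 90 mm above the table, with blue flared mouths from x 31 to 45.
- slot_right (a point): point of the right slot: where the centre of a board that is upright and fully home lies, 55 mm above the table. Slot 12.5 mm wide from a tall divider to a cheek whose inner face is at rack y -26 mm; both run from rack x 45 to 115 mm, top 90 mm above the table, with blue flared mouths from x 31 to 45.
- rests_left (a point): middle of the left pair of blue sloping rests (each 16 mm wide, 52 mm along x to either side of this point, up to 72 mm above the table and 82 mm from the centre line). Between them a space 88 mm long is open to the base but for a lip 6 mm high at the lane's outer edge (28 to 34 mm from the centre line): fingers can go behind the board there.
- rests_right (a point): middle of the right pair of blue sloping rests (each 16 mm wide, 52 mm along x to either side of this point, up to 72 mm above the table and 82 mm from the centre line). Between them a space 88 mm long is open to the base but for a lip 6 mm high at the lane's outer edge (28 to 34 mm from the centre line): fingers can go behind the board there.
- board_left_center (a point): green circuit board in a grey frame: slab 140 mm long (its x, along the rack's x), 8 mm thick (y), 90 mm high (z), 0.16 kg; the point is its centre. It starts lying on the left rests, lower long edge at the foot of the fence, leaning 40 degrees outwards; its upper edge overhangs free, 79 mm above the table, 79 mm from the rack's centre line. Upright it stands by itself.
- board_right_center (a point): blue circuit board in a grey frame: slab 140 mm long (its x, along the rack's x), 8 mm thick (y), 90 mm high (z), 0.16 kg; the point is its centre. It starts lying on the right rests, lower long edge at the foot of the fence, leaning 40 degrees outwards; its upper edge overhangs free, 79 mm above the table, 79 mm from the rack's centre line. Upright it stands by itself.
- spacer_center (a point): orange plastic block, 24 mm (its x) by 60 mm (its y) by 44 mm high, 0.06 kg, lying loose across the top of the centre fence (underside 45 mm above the table), its length across the fence, so that it is in the way of both boards. The point is its centre, half-way up. Grip it across its 24 mm.
- bin: fixed open black bin, 160 mm (its x) by 120 mm (its y) by 50 mm high, walls and floor 5 mm; origin at the centre of its underside. It may stand left or right of the rack.
- iron_stand: fixed soldering-iron stand, blue foot 110 by 80 mm, 130 mm tall in all; origin at the centre of its underside, on the other side of the rack from the bin.
- bottle_mid (a point): white bottle, 56 mm across, 160 mm tall, loose; the point is half-way up. A bystander.
- toroid_mid (a point): copper ring core lying flat, 90 mm across, 32 mm high, loose; the point is half-way up. A bystander.
- mug_mid (a point): white mug, 76 mm across, 90 mm tall, loose; the point is half-way up. A bystander.
Mind the look-alikes: they are no part of the job. What is shaped like the part that bears spacer_center but turquoise or yellow is not meant. What is shaped like the part that bears board_right_center but pink is not meant.

How it is judged (in metres and radians):
On the way:
1. the spacer lies in the bin, let go (x of spacer_center in the frame of bin between -0.073 and 0.073 m and y of spacer_center in the frame of bin between -0.053 and 0.053 m and z of spacer_center in the frame of bin below 0.045 m and contact force between spacer and the fingers below 0.1 N), for 0.2 s.
At the end, for the whole second after the job is handed in: Each board stands on edge on the floor of its own slot, upright within 0.1 rad, in line within 0.07 rad and within 4.5 mm of fully home; the spacer lies in the bin below its rim; all released and at rest (all of step 1 and x of board_left_center in the frame of rack between 0.0405 and 0.05 m and y of board_left_center in the frame of rack between 0.0135 and 0.0255 m and z of board_left_center in the frame of rack between 0.051 and 0.0585 m and angle between each of board_left_center, board_right_center's own z axis and vertical below 0.1 rad and angle between the x axis of each of board_left_center, board_right_center and the x axis of rack, either way round below 0.07 rad and distance of each of board_left_center, board_right_center from where it was at the start of the episode above 0.05 m and x of board_right_center in the frame of rack between 0.0405 and 0.05 m and y of board_right_center in the frame of rack between -0.0255 and -0.0135 m and z of board_right_center in the frame of rack between 0.051 and 0.0585 m and linear speed of each of board_left, board_right, spacer below 0.02 m/s); the robot touches nothing.
It fails at once if a bystander (bottle, copper ring, mug) is shifted more than 30 mm (distance of any of bottle_mid, toroid_mid, mug_mid from where it was at the start of the episode above 0.03 m).
It fails at once if a board falls flat or off the rack (angle between any of board_left_center, board_right_center's own z axis and vertical above 1.05 rad).
It also fails if it takes over 72 s, if anything falls off the work surface, if the arm or the gripper's body presses on something with over 40 N, if the wrist force passes 120 N, or if a joint passes its speed limit or range.

## Working session

There is one attempt and no reset: what is moved stays moved. The work goes in short steps, each a Python script; the robot and the scene stay as the last script left them, time stands still between calls to the robot, and variables do not carry over. Pictures are saved under pics/ and viewed, and the job is handed in when it is done.

```bash
ls; mkdir -p pics
python3 - <<'E'
from rig import robot
import cv2, numpy as np
for n in ("side","top"):
    p,d=robot.grab_frame(n); i=robot.camera_info(n)
    cv2.imwrite(f"pics/{n}0.png",p[:,:,::-1]); np.save(f"pics/{n}0.npy",d)
    print(n,i["vfov"],i["cx"],i["cy"]); print(np.round(i["view"],4).tolist())
print(robot.read_t())
E
```

```text
pics
side 45.326870075768085 311.42785837043056 201.7054086508465
[[-0.9928, -0.1191, -0.0113, 0.4785], [-0.0624, 0.5962, -0.8004, 0.1138], [0.1021, -0.794, -0.5993, 1.2738], [0.0, 0.0, 0.0, 1.0]]
top 48.821630543791294 324.52602898158534 194.31471303377555
[[-0.0041, -1.0, 0.0018, -0.0528], [-0.9982, 0.0039, -0.059, 0.4921], [0.059, -0.002, -0.9983, 1.1874], [0.0, 0.0, 0.0, 1.0]]
0.1
```

View pics/top0.png

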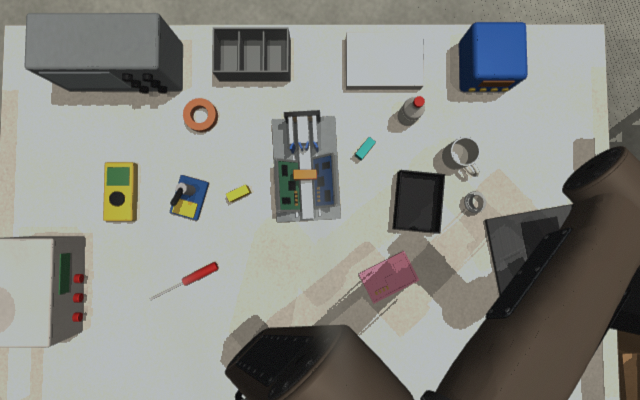

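View pics/side0.png

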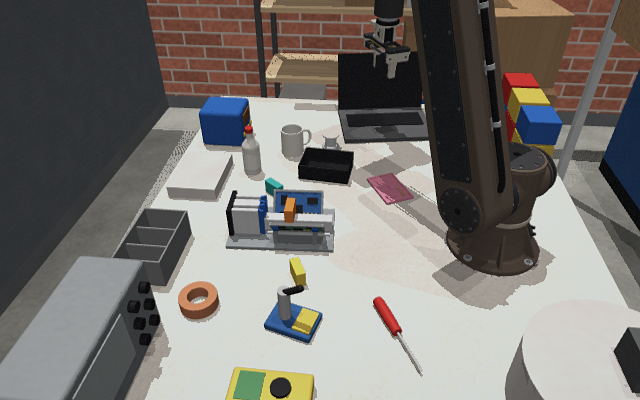

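```bash
cat > h.py <<'E'
import numpy as np, cv2
from rig import robot
def cam(n):
    i=robot.camera_info(n); V=np.array(i["view"]); f=200/np.tan(np.radians(i["vfov"]/2)); return V,f,i["cx"],i["cy"]
def ray(n,u,v):
    V,f,cx,cy=cam(n); R=V[:3,:3]; o=-R.T@V[:3,3]; d=R.T@np.array([(u-cx)/f,(v-cy)/f,1.]); return o,d
def onz(n,u,v,z):
    o,d=ray(n,u,v); return o+d*(z-o[2])/d[2]
def proj(n,P):
    V,f,cx,cy=cam(n); q=V[:3,:3]@np.asarray(P,float)+V[:3,3]; return np.array([f*q[0]/q[2]+cx,f*q[1]/q[2]+cy])
def cloud(n,d):
    V,f,cx,cy=cam(n); v,u=np.mgrid[:400,:640]; c=np.stack([(u-cx)/f*d,(v-cy)/f*d,d],-1); return (c-V[:3,3])@V[:3,:3]
E
python3 - <<'E'
from h import *
p=cv2.imread("pics/top0.png");d=np.load("pics/top0.npy")
cv2.imwrite("pics/topcrop.png",cv2.resize(p[95:240,250:395+60],None,fx=3.9,fy=3.9,interpolation=cv2.INTER_NEAREST)[:600,:800])
s=cv2.imread("pics/side0.png")
cv2.imwrite("pics/sidecrop.png",cv2.resize(s[140:260,210:370],None,fx=5,fy=5,interpolation=cv2.INTER_NEAREST))
C=cloud("top",d)
print(C[300,150],C[205,420],C[174,305],C[110,303], C[205,275],C[215,307])
h=C[100:230,265:345,2]; 
# spatial: rack mask z>6mm
m=((C[:,:,2]>0.006)&(d>0)).astype(np.uint8); m[:,:262]=0;m[:,346:]=0;m[:95]=0;m[235:]=0
cs,_=cv2.findContours(m,0,1); c=max(cs,key=cv2.contourArea); print(cv2.minAreaRect(c))
hs=cv2.cvtColor(p,cv2.COLOR_BGR2HSV)
print(hs[174,305],hs[114,185],p[205,275],p[180,345])
E
```

```text
[ 0.20595401  0.4226574  -0.00378026] [ 0.46216344 -0.31781691  0.00056791] [ 0.54024283 -0.00454679  0.08561119] [7.28797138e-01 4.39522541e-03 5.60976981e-05] [ 0.46394037  0.08238273 -0.00455799] [ 0.43533131 -0.00798646  0.04533229]
((305.2790832519531, 165.38404846191406), (109.64969635009766, 64.23806762695312), 86.72950744628906)
[ 18 146 176] [ 10 150 179] [107 117 123] [178 185 181]
```

View pics/topcrop.png

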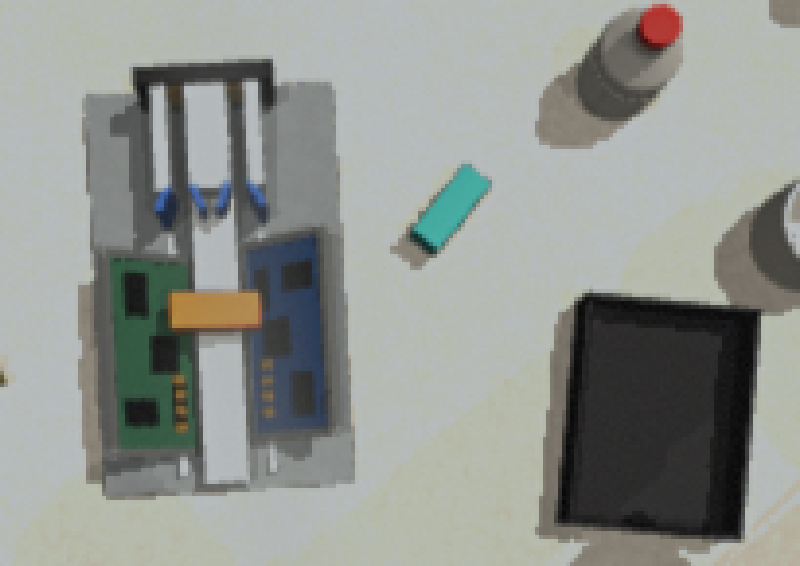

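View pics/sidecrop.png

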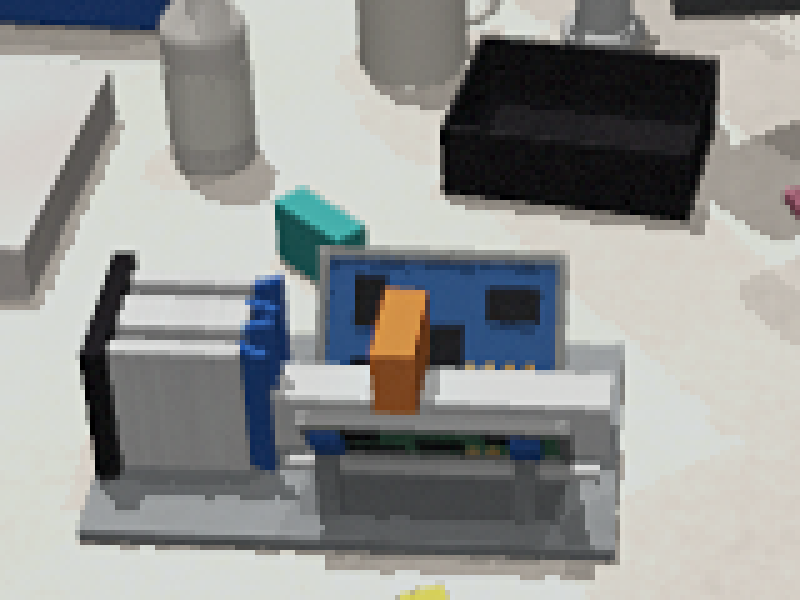

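Run:
```python
from h import *
p=cv2.imread("pics/top0.png").astype(int);g=p.sum(2)/3
np.set_printoptions(linewidth=220)
for v in (115,130,158,162,192,200,210): print(v,g[v,285:330].astype(int))
for u in (303,306,309): print(u,g[105:125,u].astype(int), g[205:226,u].astype(int))
hs=cv2.cvtColor(p.astype(np.uint8),cv2.COLOR_BGR2HSV)
m=cv2.inRange(hs,(8,110,100),(22,255,255)); m[:,:285]=0;m[:,330:]=0;m[:165]=0; m[186:]=0
n,l,st,ce=cv2.connectedComponentsWithStats(m); k=1+st[1:,4].argmax(); c=(l==k).astype(np.uint8)
r=cv2.minAreaRect(cv2.findContours(c,0,1)[0][0]); print(st[k],ce[k],r, onz("top",*ce[k],0.089))
b=cv2.boxPoints(r); print([onz("top",*q,0.089)[:2].round(4).tolist() for q in b])
```

```text
115 [ 39  40  41  43  46  48  53  47  48  50  50  52  61  62  64  73  75  75  75  84  84  85  65  56  54  52  58  90 114 115 112  54  39  34  56 146 184 177 175 178 180 174 173 175 175]
130 [ 87  78  75  92 182 187 185 167  95  68  63  66 104 182 186 183 183 183 183 182 182 183 185 157  91  70  68  88 182 185 186 181 127 117 116 118 131 133 134 134 134 135 131 133 133]
158 [ 88  98 128 131 132 132 132 132 182 152 101  88  88  85 134 182 184 183 182 183 182 182 182 183 182 158  94  90  84  83  80  73  72  69  72  71  71  70  67  66  68  65  66  65  63]
162 [ 71  71  72  71  66  59  64  75  66  66  73  81  83  69 102 180 185 184 182 182 182 181 181 182 184 179  97  93  84  77  75  76  72  72  74  73  70  66  61  53  53  44  41  38  42]
192 [ 69  69  70  70  71  71  71  73  74  82  98  99  78  75  61  74 152 184 184 183 183 183 183 182 181 182 183 136  91 101  83  83  97  98  97  84  79  79  77  67  56  55  52  49  48]
200 [ 28  26  23  26  28  46  70  71  72  55  81  97  86  75  57  67 102 181 186 183 184 183 182 183 182 181 183 181  99  91  92  84  91 100 103  90  82  80  80  72  64  
[... 216 characters left out ...]
81 182 183 167  80  57  59  60  75 132 183 185 183 183 183 183 183 182] [186 186 187 186 184 184 185 184 183 182 182 183 184 171 102 100 144 183 185 184 181]
306 [183 181 181 181 182 165  78  60  61  61  85 145 183 184 184 183 185 183 183 183] [183 184 182 182 183 184 184 184 183 184 183 184 179 150 100 102 143 182 184 183 181]
309 [182 182 183 181 177 140  70  59  62  60  54  58  66  61  62  61  59  61  72  73] [182 182 182 183 182 182 183 182 183 182 183 183 180 152 106 126 180 182 182 183 181]
[293 170  24   9 213] [304.66197183 173.95774648] ((304.5, 174.0), (8.0, 23.0), 90.0) [ 0.53999698 -0.00382315  0.089     ]
[[0.5503, 0.0261], [0.5501, -0.0329], [0.5295, -0.0329], [0.5297, 0.0261]]
```

```bash
cat > rack.py <<'E'
from h import *
def cross(a,lo,hi,th):
    for i in range(lo,hi):
        if (a[i]-th)*(a[i+1]-th)<=0 and a[i]!=a[i+1]: return i+(th-a[i])/(a[i+1]-a[i])
E
python3 - <<'E'
from rack import *
g=cv2.imread("pics/top0.png").astype(float).mean(2)
L=[];R=[];M=[]
for v in list(range(160,168))+list(range(184,214)):
    mid=304+ (v-160)*0.06; mid=int(mid)
    r=cross(g[v],mid,mid+15,140); l=cross(g[v][::-1],639-mid,639-mid+15,140); l=639-l
    a=onz("top",l,v,.045);b=onz("top",r,v,.045); M.append([*(a+b)[:2]/2,a[1]-b[1]])
M=np.array(M); 
k,c=np.polyfit(M[:,0],M[:,1],1); print("axis slope",k,"width",M[:,2].mean(),M[:,2].std(),"res",(M[:,1]-k*M[:,0]-c).std())
ends=[]
for u in range(303,313):
    w=g[:,u]; e=cross(w,210,225,143)
    if e: ends.append(onz("top",u,e,.045)[:2])
ends=np.array(ends); th=np.arctan(k); ax=np.array([np.cos(th),np.sin(th)]); 
print("front proj",ends@ax)
s=np.median(ends@ax)+.150
p0=np.array([0,c]); O=p0+ax*(s-p0@ax); print("origin",O,"yaw",np.degrees(th))
# wall far top edge z=.095
far=[]
for u in range(290,318):
    e=cross(g[:,u],104,115,120)
    if e: far.append(onz("top",u,e,.095)[:2])
far=np.array(far);print("wall far x",np.median((far-O)@ax),"end slope",np.polyfit(far[:,1],far[:,0],1)[0])
n=np.array([-ax[1],ax[0]])
for v in (111,112,): 
    l=cross(g[v],280,292,115); r=cross(g[v][::-1],639-325,639-310,115); print([( (onz("top",q,v,.095)[:2]-O)@n).round(4) for q in (l,639-r)])
# predicted key points
def W(x,y,z): return np.array([*(O+ax*x+n*y),z])
for q in [(-.155,.088,.01),(-.155,-.088,.01),(.13,.088,.01),(.13,-.088,.01)]: print(q,proj("top",W(*q)).round(1),proj("side",W(*q)).round(1))
# side check: fence front end top corners
for q in [(-.15,.015,.045),(-.15,-.015,.045),(-.155,.088,0)]: print(q,proj("side",W(*q)).round(1))
sp=np.array([0.540,-.0038]);print("spacer rack",(sp-O)@ax,(sp-O)@n)
np.save("rack.npy",[O[0],O[1],th])
# bin
C=cloud("top",np.load("pics/top0.npy")); m=(g<75).astype(np.uint8); m[:,:385]=0;m[:,452:]=0;m[:165]=0;m[240:]=0
m=cv2.morphologyEx(m,cv2.MORPH_CLOSE,np.ones((5,5)))
c=max(cv2.findContours(m,0,1)[0],key=cv2.contourArea);r=cv2.minAreaRect(c);print(r);b=cv2.boxPoints(r);B=np.array([onz("top",*q,.05)[:2] for q in b]);print(B,B.mean(0),np.linalg.norm(B[0]-B[1]),np.linalg.norm(B[1]-B[2]))
for uv in [(411,104),(463,150),(185,195)]: print(uv, C[uv[1],uv[0]])
E
```

```text
axis slope 0.052403796202866997 width 0.029568800912851183 0.00037497817826579296 res 0.00021508955992696703
front proj [0.42591683 0.42570014 0.42560391 0.42616851 0.42607742 0.42571372
 0.42555277 0.42652343 0.42645981 0.42594863]
origin [ 0.5768518  -0.00245805] yaw 2.9997724113583977
wall far x 0.1264793665155055 end slope -0.050851510335412055Traceback (most recent call last):
  File "<stdin>", line 26, in <module>
  File "h.py", line 8, in onz
    o,d=ray(n,u,v); return o+d*(z-o[2])/d[2]
        ~~~^^^^^^^
  File "h.py", line 6, in ray
    V,f,cx,cy=cam(n); R=V[:3,:3]; o=-R.T@V[:3,3]; d=R.T@np.array([(u-cx)/f,(v-cy)/f,1.]); return o,d
                                                                   ~^~~
TypeError: unsupported operand type(s) for -: 'NoneType' and 'float'
```

Run:
```python
from rack import *
g=cv2.imread("pics/top0.png").astype(float).mean(2)
O=np.array([.5768518,-.00245805]);th=np.radians(3.0);ax=np.array([np.cos(th),np.sin(th)]);n=np.array([-ax[1],ax[0]])
np.save("rack.npy",[O[0],O[1],th])
def W(x,y,z): return np.array([*(O+ax*x+n*y),z])
for q in [(-.155,.088,.01),(-.155,-.088,.01),(.13,.088,.01),(.13,-.088,.01)]: print(q,proj("top",W(*q)).round(1),proj("side",W(*q)).round(1))
for q in [(-.15,.015,.045),(-.15,-.015,.045),(-.155,.088,0)]: print(q,proj("side",W(*q)).round(1))
sp=np.array([0.540,-.0038]);print("spacer rack",(sp-O)@ax,(sp-O)@n)
C=cloud("top",np.load("pics/top0.npy")); m=(g<75).astype(np.uint8); m[:,:385]=0;m[:,452:]=0;m[:165]=0;m[240:]=0
c=max(cv2.findContours(m,0,1)[0],key=cv2.contourArea);r=cv2.minAreaRect(c);print(r);b=cv2.boxPoints(r);B=np.array([onz("top",*q,.05)[:2] for q in b]);print(B,B.mean(0),np.linalg.norm(B[0]-B[1]),np.linalg.norm(B[1]-B[2]))
for uv in [(411,104),(463,150),(185,195)]: print(uv, C[uv[1],uv[0]])
p=cv2.imread("pics/top0.png");hs=cv2.cvtColor(p,cv2.COLOR_BGR2HSV)
for nm,lo,hi in (("green",(45,70,30),(85,255,255)),("blue",(105,100,50),(125,255,255))):
    m=cv2.inRange(hs,lo,hi); m[:,:270]=0;m[:,340:]=0;m[:156]=0;m[215:]=0
    q=cv2.boundingRect(m);print(nm,q)
    ys,xs=np.nonzero(m);u,v=xs.mean(),ys.mean()
    P=onz("top",u,v,.052)[:2];print((P-O)@ax,(P-O)@n)
# board centre predicted: lean 40deg
```

```text
(-0.155, 0.088, 0.01) [276.2 221.8] [332.4 249.9]
(-0.155, -0.088, 0.01) [340.6 218.2] [334.3 208.7]
(0.13, 0.088, 0.01) [271.1 118.8] [224.6 245.9]
(0.13, -0.088, 0.01) [334.6 115.2] [237.3 205.6]
(-0.15, 0.015, 0.045) [331.6 221.8]
(-0.15, -0.015, 0.045) [332.  214.8]
(-0.155, 0.088, 0) [332.3 252.8]
spacer rack -0.036871528125348815 0.0005885632881098167
((418.0984802246094, 201.35130310058594), (47.85310745239258, 59.89466857910156), 4.899092674255371)
[[ 0.39712884 -0.23132078]
 [ 0.55515182 -0.24697797]
 [ 0.54375579 -0.37349227]
 [ 0.38587945 -0.3568299 ]] [ 0.47047898 -0.30215523] 0.1587967583604684 0.1270265140177481
(411, 104) [ 0.71327752 -0.27371138  0.11794607]
(463, 150) [ 0.6137843  -0.43845328  0.00502135]
(185, 195) [0.4911789  0.32382798 0.02026288]
green (278, 161, 22, 49)
-0.06102425893773765 0.0490508459971194
blue (319, 156, 14, 47)
-0.0389145577774357 -0.0586571949743286
```

Run:
```python
from rack import *
O0,O1,th=np.load("rack.npy");O=np.array([O0,O1,0]);ax=np.array([np.cos(th),np.sin(th),0]);n=np.array([-ax[1],ax[0],0]);ez=np.array([0,0,1.])
p=cv2.imread("pics/top0.png");hs=cv2.cvtColor(p,cv2.COLOR_BGR2HSV);g=p.astype(float).mean(2)
def plane(cam,u,v,P,N):
    o,d=ray(cam,u,v); q=o+d*(((P-o)@N)/(d@N)); return (q-O)@ax,(q-O)@n,q[2]
a=np.radians(40)
for nm,s,lo,hi,cols in (("green",1,(45,70,30),(85,255,255),range(280,293,2)),("blue",-1,(105,100,50),(125,255,255),range(321,332,2))):
    m=cv2.inRange(hs,lo,hi); m[:,:270]=0;m[:,340:]=0;m[:152]=0;m[215:]=0
    P=O+s*n*.015+ez*.0151; N=s*n*np.cos(a)-ez*np.sin(a)
    for u in cols:
        r=np.nonzero(m[:,u])[0]
        if len(r): 
            A=plane("top",u,r[0]-.5,P,N);B=plane("top",u,r[-1]+.5,P,N); print(nm,u,r[0],r[-1],np.round([(A[0]+B[0])/2,A[0]-B[0],A[1],A[2]],4))
for uv in [(275,228),(315,229.6)]: print("rest tip", np.round(plane("side",*uv,O+n*.082,n),4))
# spacer edges along columns, saturation
S=hs[:,:,1].astype(float)
T=[];Bm=[]
for u in range(295,315):
    t=cross(S[:,u],165,174,80); b=cross(S[:,u],174,184,80)
    if t and b: T.append((u,*onz("top",u,t,.089)[:2]));Bm.append((u,*onz("top",u,b,.089)[:2]))
T=np.array(T);Bm=np.array(Bm);print(len(T))
for E in(T,Bm): k=np.polyfit(E[:,2],E[:,1],1);print("edge dx/dy",k,"->yaw",np.degrees(np.arctan(-k[0])))
for i in (1,2): pass
L=[];R=[]
for v in (171,172,173,174,175,176): 
    l=cross(S[v],286,300,90);r=cross(S[v][::-1],639-318,639-308,90);print(v,l,r and 639-r, S[v,288:298].astype(int),S[v,310:320].astype(int))
```

```text
green 280 161 205 [-0.055   0.1174  0.0635  0.0728]
green 282 162 209 [-0.0613  0.1257  0.0589  0.0674]
green 284 162 209 [-0.0612  0.1263  0.0541  0.0617]
green 286 162 209 [-0.061   0.127   0.0493  0.056 ]
green 288 162 209 [-0.0608  0.1276  0.0444  0.0502]
green 290 163 208 [-0.0606  0.1229  0.0397  0.0445]
green 292 162 208 [-0.0591  0.1262  0.0346  0.0385]
blue 321 158 168 [-0.0057  0.0292 -0.0437  0.0493]
blue 323 158 173 [-0.0134  0.0422 -0.049   0.0556]
blue 325 157 181 [-0.0236  0.0656 -0.0544  0.062 ]
blue 327 157 187 [-0.0325  0.0809 -0.0595  0.0682]
blue 329 156 189 [-0.0348  0.0882 -0.0648  0.0744]
blue 331 169 202 [-0.0693  0.0878 -0.068   0.0782]
rest tip [-0.0071  0.082   0.0729]
rest tip [-0.1096  0.082   0.0722]
18
edge dx/dy [-0.02005447  0.55254602] ->yaw 1.148882763014144
edge dx/dy [-0.04649659  0.52628386] ->yaw 2.6621408275609793
171 287.125 316.42391304347825 [104 101 101 102  67 160 167 165 163 162] [143 143 142 140 140 139 129  37  17  91]
172 287.6 316.5287356321839 [104  95  99 102  71 161 166 164 161 159] [141 141 139 139 139 137 136  49  21  91]
173 287.725 316.6043956043956 [101 101  99 102  65 160 164 162 162 159] [141 139 141 138 138 140 145  54  21  83]
174 287.8048780487805 316.50925925925924 [ 98 103  94  98  60 168 163 162 160 158] [139 138 137 139 138 140 145  37  47  90]
175 287.6904761904762 316.5 [103 100  94  90  58 163 163 161 162 157] [140 138 138 138 138 140 144  36  77  87]
176 286.8 316.48623853211006 [ 99 101  89  88  63 147 159 162 158 159] [141 138 138 136 139 139 143  34  68  77]
```

Candidates, top view: orange block (305,174) across the fence; turquoise (365,149) and yellow (238,193) look-alikes, copper ring (200,114). Boards: green (287,185), blue (325,180); pink (388,276) look-alike. The crops confirm that the orange block lies on the fence with the green and blue boards either side of it, so those are the ones I'll use. Next I check reach for all the key poses.

```bash
cat >> h.py <<'E'
O0,O1,th=np.load("rack.npy");O=np.array([O0,O1,0]);AX=np.array([np.cos(th),np.sin(th),0]);NY=np.array([-AX[1],AX[0],0]);EZ=np.array([0,0,1.])
def W(x,y,z): return O+AX*x+NY*y+EZ*z
def down(yaw):  # tool y at heading yaw(deg), z down
    y=np.array([np.cos(np.radians(yaw)),np.sin(np.radians(yaw)),0]); z=-EZ; return np.column_stack([np.cross(y,z),y,z])
def board(s,lean,sgn=1):
    "tool orientation gripping board of side s leaning lean deg outward"
    a=np.radians(lean); u=s*NY*np.sin(a)+EZ*np.cos(a); y=sgn*(s*NY*np.cos(a)-EZ*np.sin(a)); z=-u
    return np.column_stack([np.cross(y,z),y,z])
def bpose(s,lean,x,L,By=.0211,Bz=.010):
    "TCP for board: outer lower corner at (By,Bz), TCP L above bottom edge, mid thickness"
    a=np.radians(lean); u=s*NY*np.sin(a)+EZ*np.cos(a); nn=s*NY*np.cos(a)-EZ*np.sin(a)
    return W(x,s*By,Bz)+u*L-nn*.004
E
python3 - <<'E'
from h import *
r=lambda q: None if q is None else np.round(q,0)
for yaw in (2,182): print("spacer",yaw,r(robot.ik([.5396,-.0033,.06],down(yaw))),r(robot.ik([.4705,-.305,.03],down(yaw-8))))
for s,x0 in ((1,-.089),(-1,-.082)):
  for sg in (1,-1):
    print(s,sg)
    for lean,x,L in ((40,x0,120),(40,x0,60),(20,x0,65),(0,x0,65),(0,.017,65),(0,.017,150)):
        print(lean,r(robot.ik(bpose(s,lean,x,L/1000),board(s,lean,sg))))
E
```

```text
spacer 2 [ 20.  18. -28.   0. -44. 162.] [ -13.   22.  -27.    0.  -41. -173.]
spacer 182 [ 20.  18. -28.   0. -44. -18.] [-13.  22. -27.   0. -41.   7.]
1 1
40 [  52.   23.  -36.   27.  -65. -159.]
40 [  49.   26.  -42.   32.  -57. -162.]
20 [  39.   16.  -42.   22.  -47. -143.]
0 [  24.   12.  -34.    0.  -44. -111.]
0 [  20.   21.  -21.    0.  -48. -107.]
0 [  20.   16.  -15.    0.  -59. -107.]
1 -1
40 [ 52.  23. -36.  27. -65.  21.]
40 [ 49.  26. -42.  32. -57.  18.]
20 [ 39.  16. -42.  22. -47.  37.]
0 [ 24.  12. -34.   0. -44.  69.]
0 [ 20.  21. -21.   0. -48.  73.]
0 [ 20.  16. -15.   0. -59.  73.]
-1 1
40 [-20.  26.  -6. -37. -79. 127.]
40 [-17.  28. -10. -39. -73. 129.]
20 [ -0.  18. -20. -24. -56. 107.]
0 [ 20.  13. -33.   0. -44.  73.]
0 [ 17.  21. -20.   0. -48.  76.]
0 [ 17.  16. -15.   0. -59.  76.]
-1 -1
40 [-20.  26.  -6. -37. -79. -53.]
40 [-17.  28. -10. -39. -73. -51.]
20 [ -0.  18. -20. -24. -56. -73.]
0 [  20.   13.  -33.    0.  -44. -107.]
0 [  17.   21.  -20.    0.  -48. -104.]
0 [  17.   16.  -15.    0.  -59. -104.]
```

Run:
```python
from h import *
S=np.array([.5396,-.0033]);R=down(182)
robot.goto([*S,.20],R); robot.move_gripper(.7)
robot.servo_line([*S,.062],speed=.12); f0=robot.read_force()
robot.move_gripper(0.0); print("grip",robot.read_grip_width(),robot.read_force()-f0, robot.read_t())
robot.servo_line([*S,.21],speed=.2)
print(robot.read_grip_width(),robot.read_t())
p,d=robot.grab_frame("side"); cv2.imwrite("pics/side1.png",p[100:300,150:450,::-1].repeat(2,0).repeat(2,1))
```

```text
grip 0.2763808258655794 [-0.4998156  -0.05640576 -0.04750101] 5.0833
0.27051441295449513 5.975
```

View pics/side1.png

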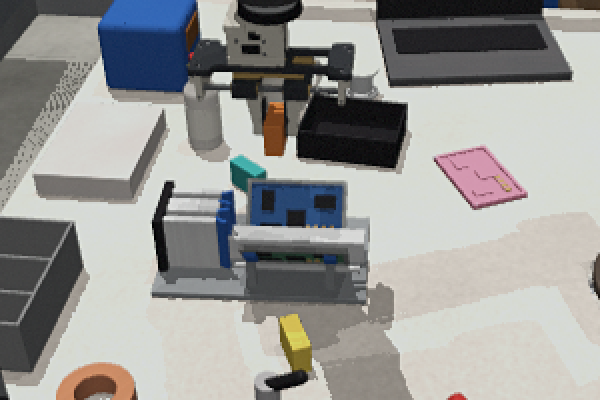

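The spacer is held between the fingers at (275,130) in this crop, and the boards haven't moved. On to the bin.

Run:
```python
from h import *
B=np.array([.4705,-.305]);R=down(174)
robot.goto([*B,.20],R); robot.servo_line([*B,.027],speed=.15)
print(robot.read_force()); robot.move_gripper(.55)
robot.servo_line([*B,.20],speed=.25); print(robot.read_t())
# go off for a look
robot.goto(bpose(1,40,-.089,.16),board(1,40,-1)); print(robot.read_t(),robot.read_position())
p,d=robot.grab_frame("top"); cv2.imwrite("pics/top2.png",p[90:240,250:450,::-1].repeat(4,0).repeat(4,1)); 
p,d=robot.grab_frame("side"); cv2.imwrite("pics/side2.png",p[60:300,150:450,::-1].repeat(2,0).repeat(2,1))
```

```text
[ 0.22836456 -0.65083167  0.16664586]
10.0083
11.6167 [0.48164475 0.11278425 0.13505107]
```

View pics/top2.png

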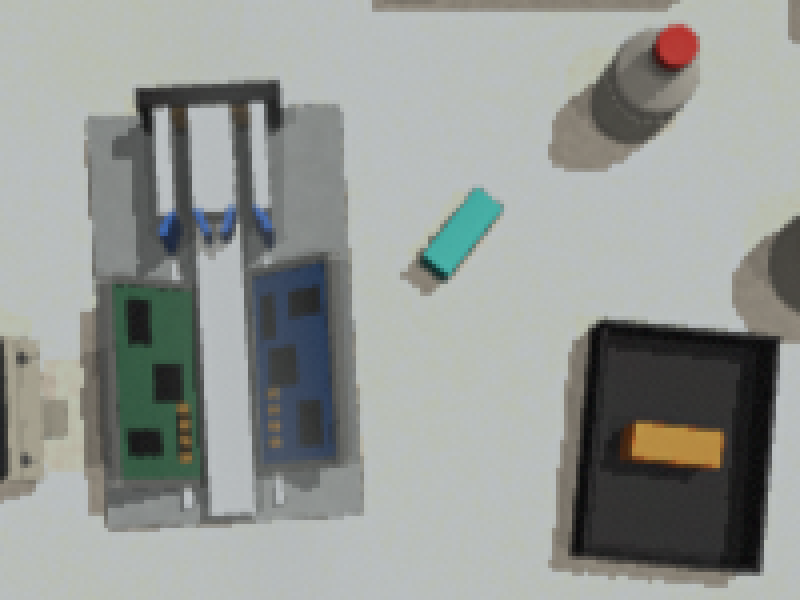

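View pics/side2.png

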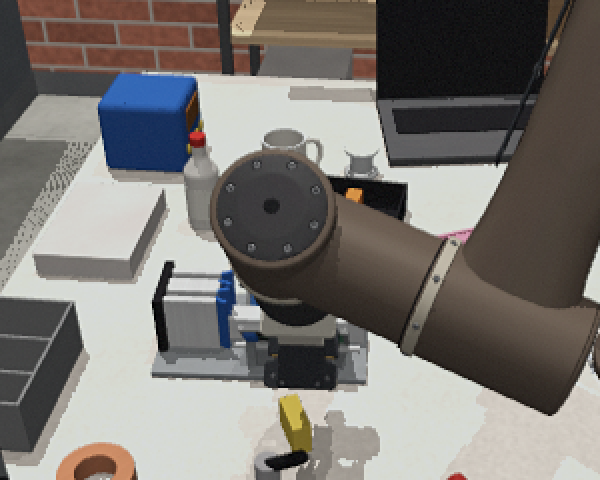

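Spacer lies flat in the bin (crop 675,445); boards undisturbed. Next I grip the green board.

Run:
```python
from h import *
R=board(1,40,-1); xg=-.089
robot.move_gripper(.45); f0=robot.read_force()
robot.servo_line(bpose(1,40,xg,.11),R,speed=.1); print(robot.read_force()-f0)
robot.servo_line(bpose(1,40,xg,.064),R,speed=.06); print(robot.read_force()-f0)
p,d=robot.grab_frame("top"); cv2.imwrite("pics/top3.png",p[130:230,240:360,::-1].repeat(6,0).repeat(6,1)); print(robot.read_t())
print(proj("top",robot.read_position()))
```

```text
[ 0.55381468 -0.18291909  0.44800879]
[ 0.23745457 -0.31530469  0.93884617]
13.775
[283.68845739 195.97214679]
```

View pics/top3.png

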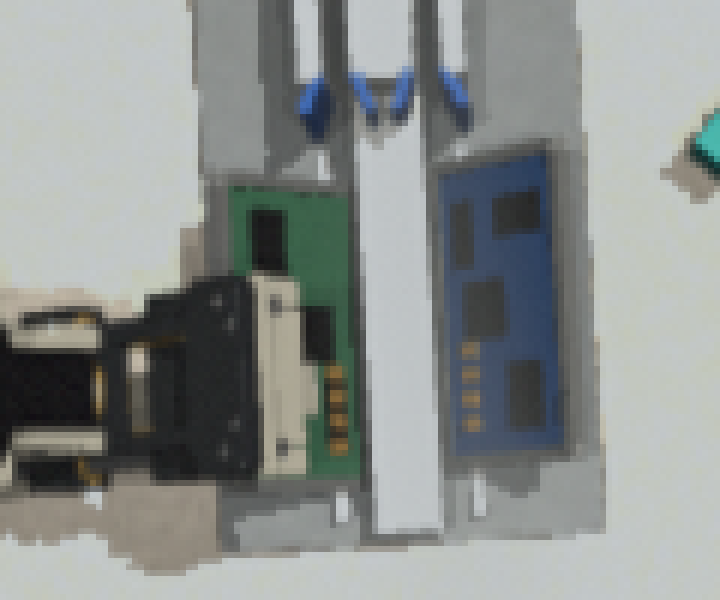

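Fingers straddle the board's upper edge (inner fingertip at crop 310,390), no contact force. Close and raise.

```bash
cat > up.py <<'E'
from h import *
import sys
def raise_(s,sg,xg,L,By1=.0240,Bz1=.0125):
    f0=robot.read_force(); robot.move_gripper(0.0)
    print("grip mm",robot.read_grip_width()*88,"f",(robot.read_force()-f0).round(1))
    # lift along u 4 mm
    robot.servo_line(bpose(s,40,xg,L+.004),board(s,40,sg),speed=.04)
    print("lift f",(robot.read_force()-f0).round(1))
    for k,lean in enumerate((30,20,10,0)):
        w=(k+1)/4; By=.0211+.0025+(By1-.0236)*w; Bz=.0135+(Bz1-.0135)*w
        robot.servo_line(bpose(s,lean,xg,L,By,Bz),board(s,lean,sg),speed=.06)
        print(lean,(robot.read_force()-f0).round(1),round(robot.read_grip_width()*88,2))
    print(robot.read_t())
E
python3 - <<'E'
from up import *
raise_(1,-1,-.089,.064)
p,d=robot.grab_frame("top"); cv2.imwrite("pics/top4.png",p[100:230,240:360,::-1].repeat(4,0).repeat(4,1))
p,d=robot.grab_frame("side"); cv2.imwrite("pics/side4.png",p[130:270,200:360,::-1].repeat(4,0).repeat(4,1))
E
```

```text
grip mm 7.685369189187004 f [-0.6 -2.8  1. ]
lift f [-0.2 -2.   2. ]
30 [-0.5 -1.1 -1.6] 7.68
20 [ 0.3 -0.5 -1.9] 8.02
10 [ 0.4 -0.4 -2.6] 7.83
0 [-0.1 -1.9 -1.9] 8.07
16.0917
```

View pics/top4.png

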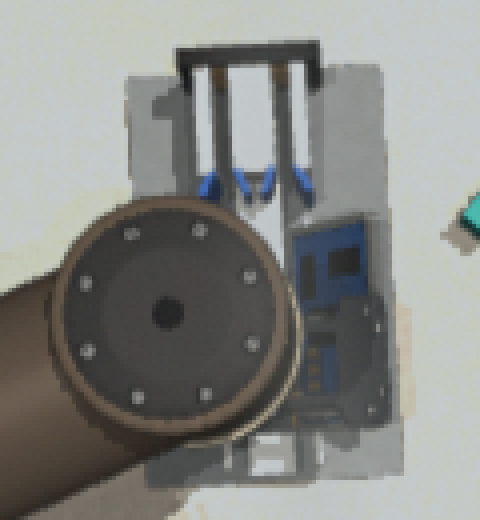

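View pics/side4.png

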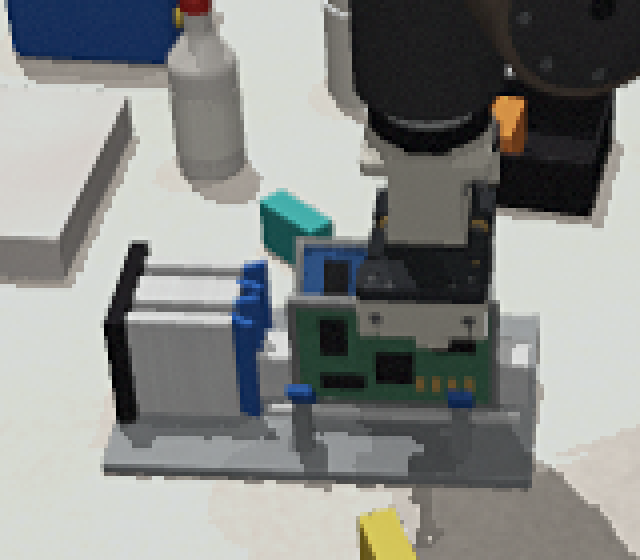

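Run:
```python
from h import *
print(robot.read_position(), (robot.read_position()-O)@AX,(robot.read_position()-O)@NY)
for uv in [(290.5,213.7),(321.7,217),(290,206)]:
  for y in (.024,.03,.045):
    o,d=ray("side",*uv); q=o+d*(((W(0,y,0)-o)@NY)/(d@NY)); print(uv,y,np.round([(q-O)@AX,q[2]],4))
for q in [(-.061-.07,.024,.102),(-.061+.07,.024,.102),(-.061-.07,.024,.012)]: print(proj("side",W(*q)))
g=cv2.imread("pics/side4.png"); cv2.imwrite("pics/s4c.png",cv2.resize(g[160:440,260:540],None,fx=2,fy=2,interpolation=0))
```

```text
[0.48658186 0.01315849 0.07580393] -0.089328917450979 0.02031950058070547
(290.5, 213.7) 0.024 [-0.0411  0.0752]
(290.5, 213.7) 0.03 [-0.0419  0.0799]
(290.5, 213.7) 0.045 [-0.0439  0.0918]
(321.7, 217) 0.024 [-0.1238  0.0675]
(321.7, 217) 0.03 [-0.1241  0.0723]
(321.7, 217) 0.045 [-0.1248  0.0843]
(290, 206) 0.024 [-0.0407  0.1008]
(290, 206) 0.03 [-0.0415  0.1054]
(290, 206) 0.045 [-0.0435  0.1169]
[324.49496285 206.73338553]
[271.09373288 205.03530509]
[324.32672642 233.05925722]
```

View pics/s4c.png

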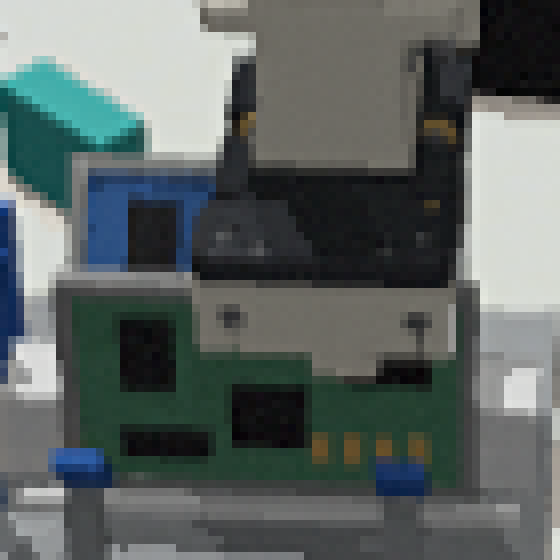

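The finger carriers are about 78 mm wide, with their bottom about 12 mm above the tip. Pushing home while gripping would therefore hit the flared mouths at x 31. I'll slide the board in only until the tool is at x≈-13 mm, release, turn 90° and push its rear edge home.

```bash
cat > slide.py <<'E'
from up import *
def slide(s,sg,xg,L,x1=-.013,By=.0240):
    R=board(s,0,sg); f0=robot.read_force()
    for x in np.linspace(xg,x1,7)[1:]:
        robot.servo_line(bpose(s,0,x,L,By,.0125),R,speed=.06); f=robot.read_force()-f0
        print(round(x,3),f.round(1))
        if abs(f@AX)>8: print("STOP");return
    robot.servo_line(bpose(s,0,x1,L,By,.0108),R,speed=.02); print("lower",(robot.read_force()-f0).round(1))
    robot.move_gripper(.3); robot.servo_line(bpose(s,0,x1,L+.09,By,.0108),R,speed=.2); print(robot.read_t())
E
python3 - <<'E'
from slide import *
slide(1,-1,-.089,.064)
robot.servo_line(W(-.12,.02,.20),speed=.3)
p,d=robot.grab_frame("top"); cv2.imwrite("pics/top5.png",p[100:230,240:360,::-1].repeat(4,0).repeat(4,1))
p,d=robot.grab_frame("side"); cv2.imwrite("pics/side5.png",p[130:270,200:360,::-1].repeat(4,0).repeat(4,1))
E
```

```text
-0.076 [ 0.5 -1.1  0.3]
-0.064 [-0.  -1.3 -0.6]
-0.051 [-0.  -0.7 -1. ]
-0.038 [-0.1 -1.3 -0.4]
-0.026 [ 1.2 -1.   0.1]
-0.013 [ 0.2 -1.3 -0.1]
lower [ 1.2 -1.2  0.7]
19.775
```

View pics/top5.png

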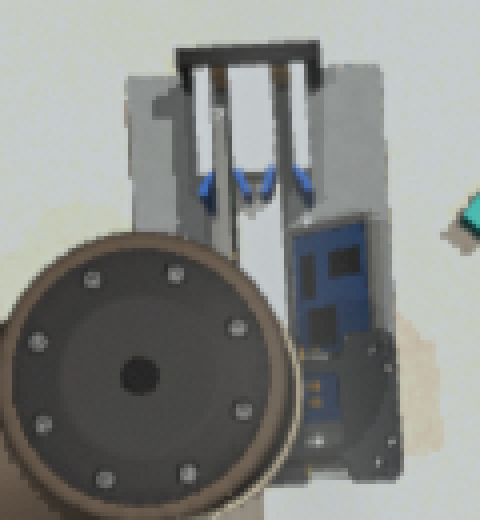

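View pics/side5.png

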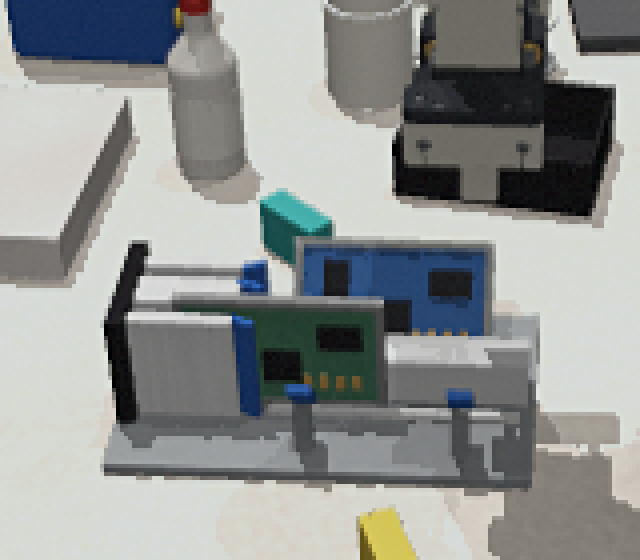

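Green board stands upright in the slot mouth (rear edge at crop 383,300–400), blue untouched. Now push its rear edge.

```bash
cat > push.py <<'E'
from up import *
def push(s,y=.0197,z=.056,x0=-.125,xmax=-.030,yaw=183):
    R=down(yaw); robot.goto(W(x0,s*y,.17),R); robot.move_gripper(0.0)
    robot.servo_line(W(x0,s*y,z),R,speed=.15); f0=robot.read_force(); x=x0; print(robot.read_t())
    hit=None
    robot.servo_line(W(-.085,s*y,z),R,speed=.08); x=-.085
    while x<xmax:
        x+=.003 if x<-.055 else .001
        robot.servo_line(W(x,s*y,z),R,speed=.05); f=(robot.read_force()-f0); fx=-f@AX
        if fx>.7 and hit is None: hit=x; print("contact",round(x,4),f.round(1))
        if fx>9: break
    print("end",round(x,4),f.round(1),(robot.read_position()-O)@AX,robot.read_t())
E
python3 - <<'E'
from push import *
push(1)
p,d=robot.grab_frame("side"); cv2.imwrite("pics/side6.png",p[130:270,200:360,::-1].repeat(4,0).repeat(4,1))
E
```

```text
23.3667
contact -0.053 [-1.   0.8 -0.4]
end -0.044 [-11.6   2.1   8.6] -0.04658900908368934 29.2667
```

View pics/side6.png

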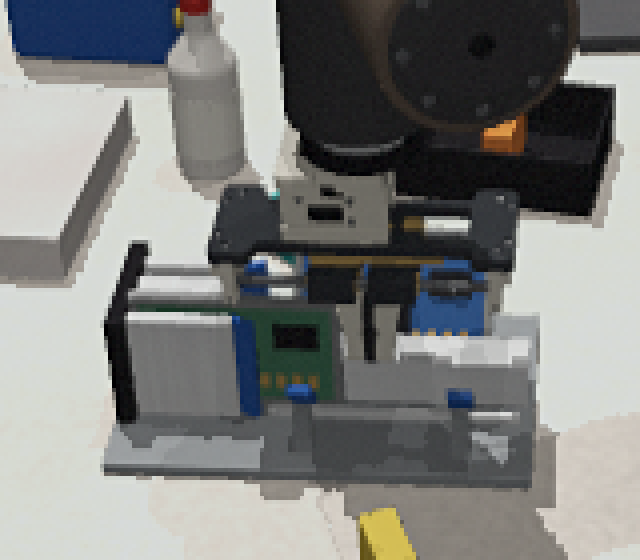

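Green board is home: push force rose to 11.6 N at tool x −46.6 mm, and the 21 mm finger puts the rear edge at −25.6 (−25 expected). Next, the blue board.

Run:
```python
from up import *
robot.servo_line(W(-.075,.0197,.056),speed=.1); robot.servo_line(W(-.075,.0197,.21),speed=.25)
s,sg,xg=-1,-1,-.082;R=board(s,40,sg)
robot.goto(bpose(s,40,xg,.2),R); robot.move_gripper(.45)
print(robot.read_t())
p,d=robot.grab_frame("top"); cv2.imwrite("pics/top7.png",p[100:230,240:360,::-1].repeat(4,0).repeat(4,1))
f0=robot.read_force()
robot.servo_line(bpose(s,40,xg,.11),R,speed=.12); print(robot.read_force()-f0)
robot.servo_line(bpose(s,40,xg,.064),R,speed=.06); print(robot.read_force()-f0)
p,d=robot.grab_frame("top"); cv2.imwrite("pics/top8.png",p[130:230,270:390,::-1].repeat(6,0).repeat(6,1)); print(robot.read_t())
```

```text
32.4
[ 1.6825646  -0.26487138 -0.0944462 ]
[ 0.59100632 -0.28364658 -0.33430451]
34.3167
```

View pics/top7.png

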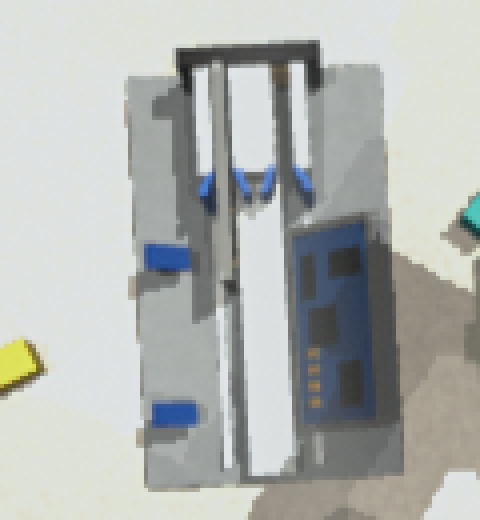

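View pics/top8.png

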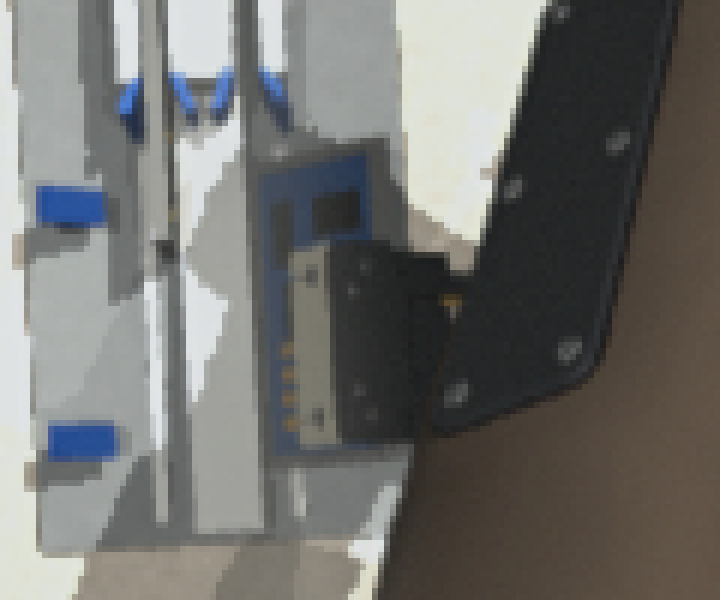

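Left board upright in its slot (crop 220,60–285). Fingers straddle the blue board's edge without force. Grip, raise, slide.

Run:
```python
from slide import *
raise_(-1,-1,-.082,.064)
p,d=robot.grab_frame("top"); cv2.imwrite("pics/top9.png",p[100:230,240:360,::-1].repeat(4,0).repeat(4,1))
p,d=robot.grab_frame("side"); cv2.imwrite("pics/side9.png",p[130:270,200:360,::-1].repeat(4,0).repeat(4,1))
q=robot.read_position();print((q-O)@AX,(q-O)@NY,q[2])
```

```text
grip mm 8.09315339760349 f [ 0.3 -1.2 -2.1]
lift f [-0.6 -0.5 -1.9]
30 [ 0.3 -0.6 -2.1] 7.68
20 [-0.3 -0.2 -2.2] 7.86
10 [-0.8 -0.7 -2.1] 7.91
0 [-0.5 -0.2 -1.7] 7.83
36.6583
-0.0820865742853784 -0.020952279764156277 0.07604987237799145
```

View pics/side9.png

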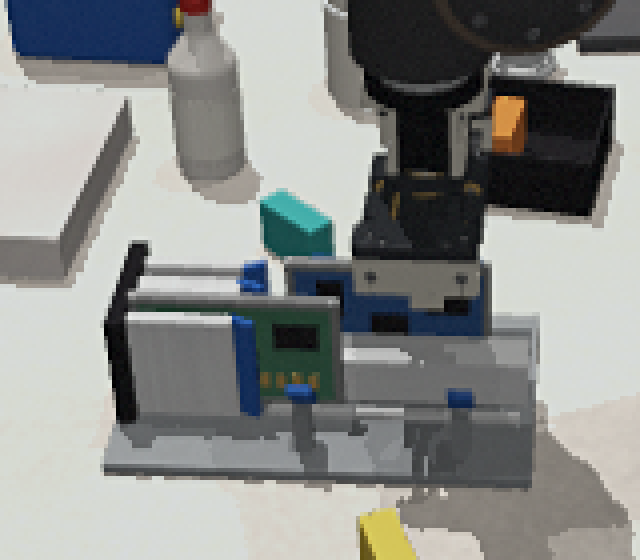

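View pics/top9.png

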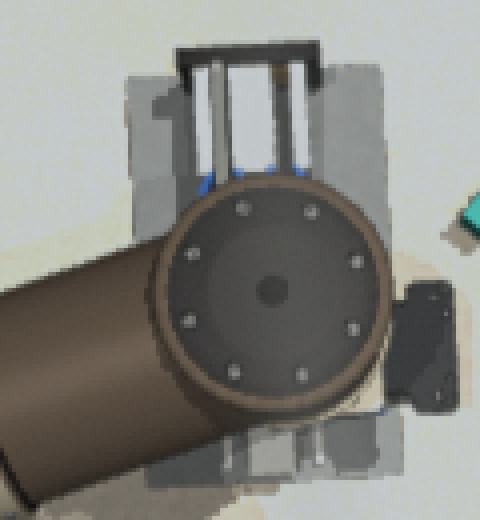

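```bash
sed -i 's/move_gripper(.3)/move_gripper(.2)/' slide.py
python3 - <<'E'
from slide import *
slide(-1,-1,-.082,.064,By=.0232)
robot.servo_line(W(-.12,-.02,.20),speed=.3)
p,d=robot.grab_frame("top"); cv2.imwrite("pics/top10.png",p[100:230,240:360,::-1].repeat(4,0).repeat(4,1))
p,d=robot.grab_frame("side"); cv2.imwrite("pics/side10.png",p[130:270,200:360,::-1].repeat(4,0).repeat(4,1))
E
```

```text
-0.07 [ 1.   0.2 -0.3]
-0.059 [ 1.5 -2.   1.1]
-0.048 [ 1.7 -3.4 -1.2]
-0.036 [ 1.7 -4.  -1.3]
-0.024 [ 2.4 -3.8 -1.3]
-0.013 [ 1.3 -4.  -1.3]
lower [ 2.  -4.8 -1.3]
40.1167
```

View pics/side10.png

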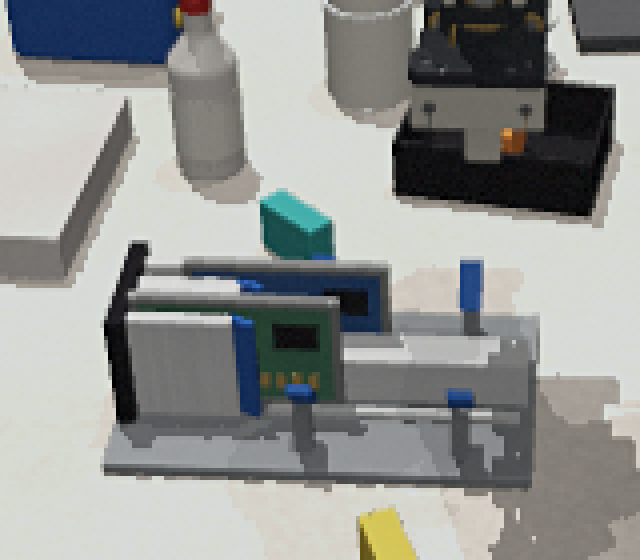

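View pics/top10.png

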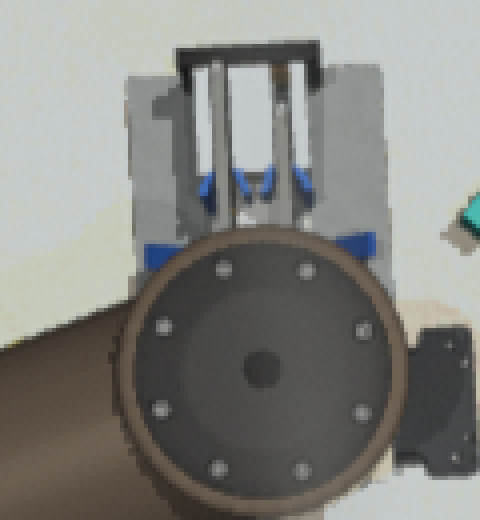

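Blue board is upright in the right slot mouth (rear edge at crop 388,265–330). Push it home.

Run:
```python
from push import *
push(-1,y=.027,z=.059)
p,d=robot.grab_frame("side"); cv2.imwrite("pics/side11.png",p[130:270,200:360,::-1].repeat(4,0).repeat(4,1))
```

```text
43.5917
contact -0.046 [-2.  -1.4  0.4]
end -0.043 [-11.1   0.5   8.3] -0.046001715498498144 49.7417
```

View pics/side11.png

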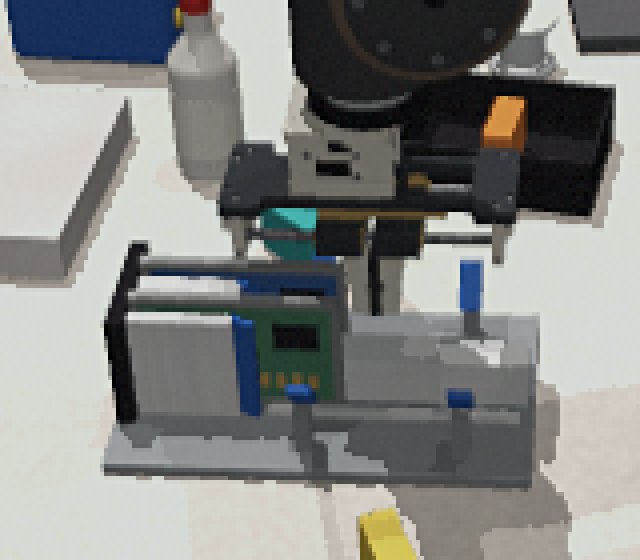

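Both pushes ended at the same place (−46.6 and −46.0 mm). I retreat clear and measure both boards' rear ends from above.

Run:
```python
from push import *
robot.servo_line(W(-.08,-.027,.059),speed=.1); robot.servo_line(W(-.08,-.027,.22),speed=.25)
robot.goto([.35,-.35,.28],robot.read_tcp_rot())
p,d=robot.grab_frame("top"); cv2.imwrite("pics/top12.png",p[100:230,240:440,::-1].repeat(4,0).repeat(4,1))
cv2.imwrite("pics/top12raw.png",p[:,:,::-1])
p,d=robot.grab_frame("side"); cv2.imwrite("pics/side12.png",p[130:270,200:360,::-1].repeat(4,0).repeat(4,1))
for q in [(-.025,.019,.1),(-.025,-.019,.1)]: print(proj("top",W(*q)), proj("side",W(*q)))
print(robot.read_t())
```

```text
[296.98124326 169.26452372] [284.24563147 204.90006975]
[311.90983666 168.4290787 ] [285.83189012 196.36784249]
52.5333
```

View pics/top12.png

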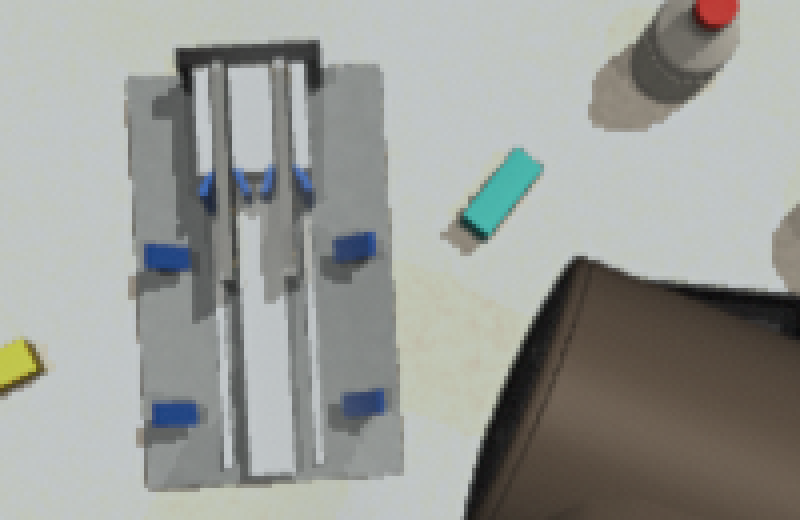

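View pics/side12.png

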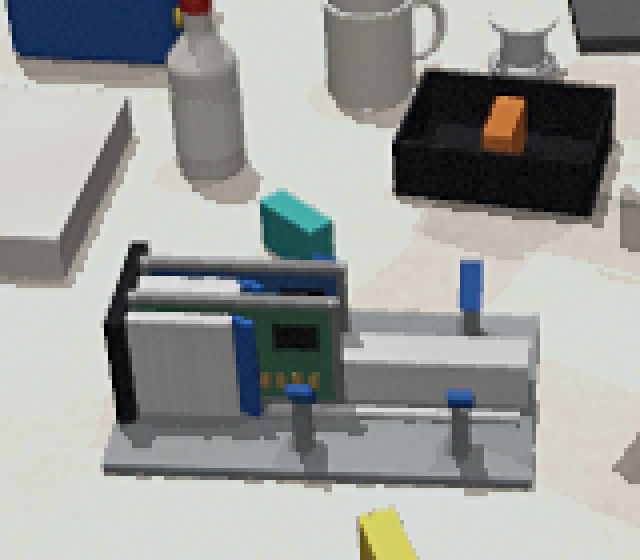

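The rear ends of the boards are seen at crop (230,280) and (290,275). Predicted for fully home: (228,277) and (288,274), so within 1 px (2.5 mm). Both are upright, the spacer is in the bin, and the bottle and mug are where they were. I'm handing in.

Run:
```python
from rig import robot
robot.dwell(.3); robot.job_done(); print(robot.read_t())
```

```text
the job is handed in; nothing more can be done
the job is handed in; nothing more can be done
```

The job is done and handed in shortly after 52.5 s on the robot's clock; no verdict was reported.

- **Spacer:** I lifted the orange spacer off the fence and let it go in the black bin. The last side view shows it lying inside, below the rim.
- **Boards:** I gripped each board by its upper edge, turned it upright, slid it into its slot mouth and released it. I then pushed its rear edge with shut fingers until the force along the slot rose to about 11 N.
- **Fully home:** The two pushes ended at finger positions −46.6 mm (left) and −46.0 mm (right). That puts both rear edges within about 1 mm of the expected −25 mm. The last top view agrees to within 1 px (about 2.5 mm), and both boards look upright and in line.
- **Change of plan:** I had meant to push the boards home while still gripping them. The finger carriers turned out about 78 mm wide and would have hit the blue mouths, so I released early and pushed from behind.
- **Not measured:** The bottle and mug look unmoved in the last views. The copper ring was not in the last crops, but the arm never went near it. I judged how upright and in line the boards are by eye only.

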